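# Slide a filter box home in a test nest and shut the hold-down lid

### The job

Load the die-cast filter box into the test nest: slide it along the rails, connector end first, under the blue bridge until it is fully home against the end stop. Then swing the orange hold-down lid over and press it fully shut behind the box, and let go. Leave the other things on the bench where they are.

Things in the scene. Friction and masses are not known exactly. Their poses are not given: they have to be found in the camera images.
- filter_box: grey die-cast metal box 54 mm wide (x), 93 mm long (y), 36 mm high, 0.2 kg, plus a round connector 11 mm long in the middle of one end. Lies flat, lid screws up. Origin: centre of the underside of the overall 104 mm; z up; plain end face at y = +52 mm, face with the connector at y = -41, connector tip at y = -52. Grip across the 54 mm, within 28 mm of the plain end to clear the bridge
- connector (a point): middle of the box's connector: 46 mm from the box's origin along its -y, 18 mm above its underside
- nest: test nest, fixed: aluminium plate 151 (x) x 96 (y) x 8 mm, from x = -60 to +91 mm. Origin: on its underside, on the channel's middle line; x runs from the open mouth to the end stop, z up. Two steel guide rails on the plate, top at z = 18 mm, 7 mm thick, 59 mm apart inside from x = -34 to 21 mm; towards the mouth, to x = -60, they flare to about 76 mm apart. Beyond them the blue bridge
- bridge_edge (a point): middle of the lower front edge of the blue bridge's roof (nest x = 21, z = 47.5 mm). The bridge runs 61 mm on along nest x; opening 59 mm wide and 39.5 mm high over the plate; outside 73 mm wide, roof top at z = 53.5 mm. Two stop pillars stand at nest x = 72.5 mm, with a 25 mm slot between them for the connector
- home (a point): where the filter box's origin lies when the box is fully home against the end stop (nest x = 31.5 mm, on the plate's top, z = 8 mm; the point has the nest's axes). The box's y axis then points along the nest's -x; its last 41 mm with the plain end stand out in front of the bridge, the plain end face at nest x = -20.5 mm
- lid (a joint): angle of the orange hold-down lid, rad: 0 = shut, level over the plain end of the box, reaching towards the mouth; grows as it swings up and back over the bridge (range 0 to 2.75; starts at 2.35 to 2.7). The stiff hinge (0.06 N m) holds it at any angle. A lip under its end drops close behind the box, its edge 8 mm below the box's top, so it will not shut on a box that is not home
- lid_hinge (a point): middle of the lid's hinge axis, which lies along the nest's y (nest x = 17 mm, z = 53.5 mm). The lid is 52 mm wide, 4 mm thick, reaches 45 mm from the axis to the lip, then goes on as a black grip tab 14 mm wide and 6 mm thick. When shut its top is 2.5 mm below the axis, level
- lid_tab (a point): centre of the black block at the end of the lid's grip tab: 12 mm long, 16 mm wide (along the hinge), 12 mm thick; 81.5 mm from the hinge axis along the lid and 4.5 mm below it when shut (nest x = -64.5, z = 49 mm). Can be gripped across the 16 mm, fingers along the nest's y, and it turns between the pads. Axes of the lid: y along the hinge, -x from hinge to tab
- fan_unit: fixed grey box of perforated steel left of the nest, 230 x 190 x 130 mm (x, y, z), not to be handled. Origin: centre of its underside. The tall instrument rack (to z = 0.6) stands left of the robot: its nearest upright edge is at world x = 0.245, y = 0.09, with knobs 25 mm proud on its front. Keep elbow and upper arm clear: far out, lean the tool back towards the robot
- meter: orange hand-held multimeter on its back, 164 x 67 x 43 mm, a bystander. Origin: centre of its underside
- screwdriver: yellow screwdriver lying on the bench, 156 x 22 x 22 mm, a bystander. Origin: below its middle
- flux_tin: small round tin with a yellow lid, 46 mm across, 22 mm high, a bystander. Origin: centre of its underside

How it is judged:
On the way:
1. the box is slid fully home under the bridge, connector end first, while the lid is still open (x of filter_box in the frame of nest above 0.0275 m and x of connector in the frame of nest above 0.072 m and z of filter_box in the frame of nest below 0.011 m and value of joint lid above 1 rad), for 0.2 s.
At the end, for the whole second after the job is handed in: the box lies flat in the nest under the bridge, connector end first, within 4 mm of the end stop and 5 mm of the channel's middle line, at rest and released; the lid is shut to within 0.06 rad (x of filter_box in the frame of nest above 0.0275 m and x of connector in the frame of nest above 0.072 m and y of filter_box in the frame of nest between -0.005 and 0.005 m and z of filter_box in the frame of nest below 0.011 m and angle between filter_box's own z axis and vertical below 0.06 rad and value of joint lid below 0.06 rad and linear speed of filter_box below 0.01 m/s); the robot touches nothing.
It fails at once if a bystander (multimeter, screwdriver or tin) is moved by over 20 mm (distance of any of meter, screwdriver, flux_tin from where it was at the start of the episode above 0.02 m).
It also fails if it takes over 64 s, if anything falls off the work surface, if the arm or the gripper's body presses on something with over 40 N, if the wrist force passes 120 N, or if a joint passes its speed limit or range.

### The arm

A 7-joint arm with a two-finger parallel gripper is mounted at the origin on a cart in front of the work surface, level with it; the furniture and walls round the work are solid. World frame = base frame: x ahead of the robot, y to its left, z up, the work surface at z = 0. Lengths are in m, angles in rad, forces in N, time in s.
With the tool pointing down it reaches from about 0.4 to 0.9 m from the base axis. Payload 5.5 kg.
Tool frame: the origin (TCP) lies midway between the tips of the shut fingers; the grasp point (between the pads) lies 19 mm behind it (manip.grip_depth is the distance from the TCP to the grasp point, in m); z points along the fingers, y is the line along which they close (so a half turn about z gives the same grasp; the last joint's range is limited). The gripper opens to 92 mm and grips with 3 to 60 N. Pads are 19 mm wide; open, the fingers measure 130 mm over their backs; the gripper's body (75 mm by 190 mm) begins 47 mm behind the grasp point.
Start: joints at [1.446, 0.501, -0.427, 1.55, 0.221, 1.138, -0.21], TCP at [0.246, -0.602, 0.227] pointing down, gripper open.
Joint ranges: [-2.88, 2.88], [-0.31, 2.03], [-1.54, 1.56], [0.2, 2.42], [-1.41, 4.55], [0.19, 2.02], [-2.57, 2.57]. Speed limits (rad/s): [2.57, 2.57, 3.14, 3.14, 3.14, 3.14, 3.14].

### API

Orientations are given as a unit quaternion [x, y, z, w].
In Python, from bench import manip, effector, viewer gives the robot as it stands. Calls block until the motion is done:
- manip.move_pose(position, orientation): joint-space move of the TCP to a pose.
- manip.servo_line(position, ori=None, vel=0.15): straight line of the TCP; ori=None keeps the orientation; vel is the mean speed in m/s.
- manip.movej(angles): joint-space move.
- effector.open_jaws() and effector.close(f_grip=None): open the fingers fully, or close them until they stop; f_grip is the grip in N (None keeps the last).
- manip.sleep(seconds).
- manip.solve_ik(position, orientation): joint angles nearest the present ones, or None.
- viewer.get_image(name): name is "side" or "top" or "wrist"; returns the picture (480x640x3 uint8, red, green, blue); there is no depth.
- viewer.get_calibration(name): a dict with "vfov" (degrees; the focal length in pixels is half the picture's height over the tangent of half this angle, whatever the lens; pixels are square), "cx", "cy" (the principal point, pixels), "dist_coeffs" ([k1, k2, p1, p2, k3] as OpenCV has them; the pictures are not rectified), "eye" and "attitude" of the camera in the world. Camera axes: x right, y down, z forward; pixel columns grow to the right and rows downward; lengths in m; the calibration is good to about 2 mm. A picture is of the moment at which its call begins: read the wrist's pose just before it. get_calibration takes no time and is no camera call; for the wrist camera it gives the pose at the moment of the call.
A pose or a line that the arm cannot do raises manip.PlanningError and nothing moves.
- manip.hand_in(): hands the job in; it is judged then, once.
Readings, each from a call of its own:
- manip.current_clock(): time.
- manip.current_q(): joint angles.
- manip.current_joint_velocities(): joint speeds.
- manip.current_tau(): joint torques, N m.
- manip.current_tool_pos(): TCP position.
- manip.current_tcp_rot(): TCP orientation.
- manip.current_force(): force on the tool from outside, world axes, zero at the start.
- manip.current_wrist_torque(): the same for the moment, N m.
- manip.current_finger_gap(): finger opening in m.
- manip.current_gripper_force(): force on a finger pad.
Only numpy, scipy, OpenCV 4.12 (cv2) and the standard library are available. Lean on these libraries where they do the work, as an engineer would, in place of code of your own. Each camera call takes 0.05 s, during which the arm holds its last target. There are 200 camera calls.

## Working session

There is one attempt and no reset: what is moved stays moved. The work goes in short steps, each a Python script; the robot and the scene stay as the last script left them, time stands still between calls to the robot, and variables do not carry over. Pictures are saved under pics/ and viewed, at most 10 in all, crops included, and the job is handed in when it is done.

```bash
ls; mkdir -p pics; python3 - <<'E'
from bench import manip, effector, viewer
import cv2
for n in ("side","top","wrist"):
    c=viewer.get_calibration(n); print(n,c)
    cv2.imwrite(f"pics/{n}0.png",viewer.get_image(n)[:,:,::-1])
print(manip.current_clock(),manip.current_tool_pos(),manip.current_tcp_rot(),manip.grip_depth)
E
```

```text
pics
side {'vfov': 48.97497021725028, 'cx': 316.13402859253426, 'cy': 245.80072447389134, 'dist_coeffs': array([0.02025924, 0.        , 0.        , 0.        , 0.        ]), 'eye': array([0.3691688 , 0.61120845, 0.79823091]), 'attitude': array([-0.12479811,  0.90602258, -0.40085387,  0.05352282])}
top {'vfov': 49.38257356803512, 'cx': 315.1455866867411, 'cy': 238.77586628066467, 'dist_coeffs': array([-0.04622772,  0.        ,  0.        ,  0.        ,  0.        ]), 'eye': array([ 0.488672  , -0.14422706,  0.93738171]), 'attitude': array([ 0.7131744 , -0.69862992,  0.0453515 , -0.03523853])}
wrist {'vfov': 67.54540938011655, 'cx': 317.6189318522941, 'cy': 236.7349227903372, 'dist_coeffs': array([-0.06334717,  0.        ,  0.        ,  0.        ,  0.        ]), 'eye': array([ 0.31736399, -0.57210018,  0.38369996]), 'attitude': array([ 0.8217893 , -0.55103362, -0.08210483,  0.11951191])}
0.15 [ 0.2455692  -0.60126672  0.22593425] [ 9.81252647e-01  1.92724466e-01 -1.30397194e-04 -7.11427900e-04] 0.0188
```

View pics/top0.png

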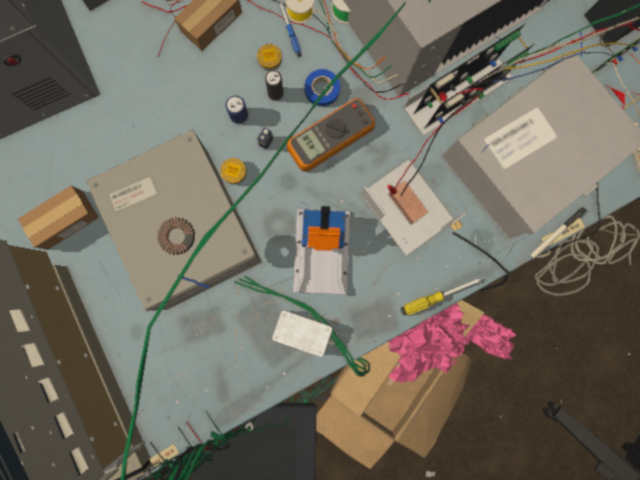

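View pics/side0.png

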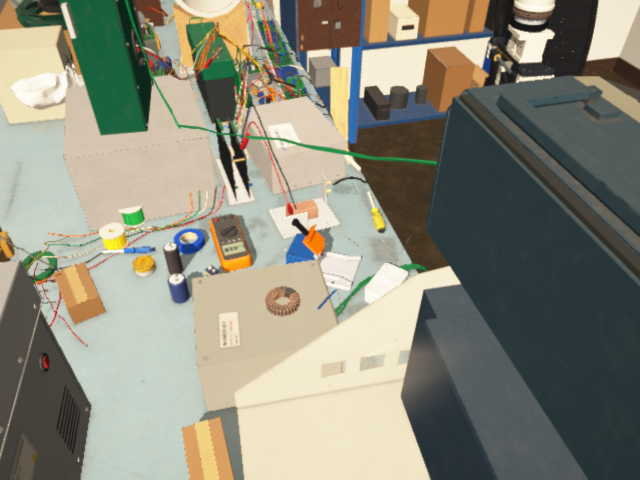

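The top view shows the nest at about (323,250), mouth towards the robot with the lid folded back, the box at about (303,333), the meter at (331,135), the screwdriver at (440,297), and tins at (233,170) and (269,55). The side view shows the box at (386,284), partly behind the fan unit. I'll enlarge both views.

```bash
python3 - <<'E'
import cv2, numpy as np
t=cv2.imread("pics/top0.png")[195:365,235:385]; s=cv2.imread("pics/side0.png")[205:315,280:420]
a=cv2.resize(t,None,fx=3,fy=3,interpolation=cv2.INTER_CUBIC); b=cv2.resize(s,(350,275),interpolation=cv2.INTER_CUBIC)
c=np.zeros((510,800,3),np.uint8); c[:510,:450]=a; c[:275,450:]=b
w=cv2.resize(cv2.imread("pics/wrist0.png"),(313,235)); c[275:,450:763]=w
cv2.imwrite("pics/crop1.png",c)
E
```

```text
(no output)
```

View pics/crop1.png

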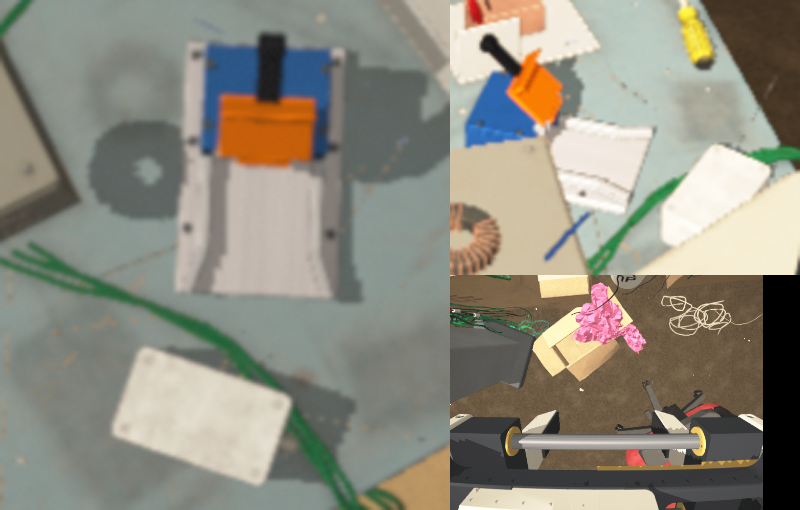

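The crop shows the box top with corners near (147,347), (290,397), (262,487) and (112,432). The nest's mouth is at the bottom, around (260,297). The lid is folded back with its tab at (271,65). I can't make out the connector, so I need wrist views. I'll write helpers first and get rough positions.

```bash
cat > h.py <<'E'
import numpy as np, cv2
from scipy.spatial.transform import Rotation as R
from bench import manip, effector, viewer
def K(c):
    f=240/np.tan(np.radians(c["vfov"])/2); return np.array([[f,0,c["cx"]],[0,f,c["cy"]],[0,0,1]])
def rays(c,px):
    u=cv2.undistortPoints(np.float64(px).reshape(-1,1,2),K(c),np.float64(c["dist_coeffs"])).reshape(-1,2)
    return R.from_quat(c["attitude"]).apply(np.c_[u,np.ones(len(u))])
def onplane(c,px,z):
    d=rays(c,px); return c["eye"]+d*((z-c["eye"][2])/d[:,2])[:,None]
def proj(c,P):
    Rm=R.from_quat(c["attitude"]).as_matrix().T
    return cv2.projectPoints(np.float64(P).reshape(-1,1,3),cv2.Rodrigues(Rm)[0],-Rm@c["eye"],K(c),np.float64(c["dist_coeffs"]))[0].reshape(-1,2)
def tri(cs,pxs):
    A=np.zeros((3,3));b=np.zeros(3);L=[]
    for c,p in zip(cs,pxs):
        d=rays(c,[p])[0];d/=np.linalg.norm(d);M=np.eye(3)-np.outer(d,d);A+=M;b+=M@c["eye"];L.append(M)
    X=np.linalg.solve(A,b); return X,[np.linalg.norm(M@(X-c["eye"])) for M,c in zip(L,cs)]
def down(yaw,lean=0.,ax=(0,1,0)):
    "tool z down, tool x at world yaw; then leaned by lean about world axis ax"
    return (R.from_rotvec(lean*np.array(ax))*R.from_euler('z',yaw)*R.from_euler('x',np.pi)).as_quat()
E
python3 - <<'E'
from h import *
c=viewer.get_calibration("top"); o=np.array([235,195])
P=np.array([(147,347),(290,397),(262,487),(112,432)])/3+o
B=onplane(c,P,.036); print(B, np.linalg.norm(B-np.roll(B,1,0),axis=1), B.mean(0))
N=np.array([(190,42),(345,48),(178,291),(333,296),(260,294),(272,65)])/3+o
print(onplane(c,N,.008))
w=viewer.get_calibration("wrist"); T=R.from_quat(manip.current_tcp_rot())
print("cam in tool",T.inv().apply(w["eye"]-manip.current_tool_pos()),(T.inv()*R.from_quat(w["attitude"])).as_matrix(), T.as_matrix())
b=B.mean(0);print(proj(viewer.get_calibration("side"),B))
for yaw in (0,.4,-.4,np.pi/2,-np.pi/2):
    print(yaw,[manip.solve_ik(p,down(yaw)) is not None for p in ([.4,-.15,.25],[.35,-.15,.3],[.3,-.12,.3])])
E
```

```text
[[ 0.46708082 -0.10526197  0.036     ]
 [ 0.44041206 -0.1873409   0.036     ]
 [ 0.38965596 -0.17232318  0.036     ]
 [ 0.41880461 -0.08664108  0.036     ]] [0.05174292 0.0863028  0.05293122 0.09050451] [ 0.42898836 -0.13789178  0.036     ]
[[ 0.64864167 -0.12510525  0.008     ]
 [ 0.64707908 -0.21842197  0.008     ]
 [ 0.49958186 -0.12149556  0.008     ]
 [ 0.498454   -0.21314142  0.008     ]
 [ 0.49878762 -0.16995232  0.008     ]
 [ 0.63574794 -0.17465091  0.008     ]]
cam in tool [ 7.75080679e-02 -1.81406666e-05 -1.57897156e-01] [[ 0.0010987  -0.95795039 -0.28693178]
 [ 0.99999822  0.00149323 -0.00115618]
 [ 0.00153602 -0.28693     0.95795032]] [[ 9.25714526e-01  3.78222599e-01 -5.30124307e-04]
 [ 3.78222970e-01 -9.25713548e-01  1.34591956e-03]
 [ 1.83139417e-05 -1.44644248e-03 -9.99998954e-01]]
[[364.71131337 287.23747853]
 [385.32239599 262.02340364]
 [408.65954691 271.66672932]
 [387.24883434 298.97651353]]
0 [True, True, True]
0.4 [True, True, True]
-0.4 [True, True, True]
1.5707963267948966 [True, True, True]
-1.5707963267948966 [True, True, False]
```

```bash
python3 - <<'E'
from h import *
import pickle
out={}
for n,y in (("w1",-.25),("w2",-.06)):
    manip.move_pose([.46,y,.30],down(0)); manip.sleep(.2)
    c=viewer.get_calibration("wrist"); im=viewer.get_image("wrist")[:,:,::-1]; out[n]=c
    cv2.imwrite(f"pics/{n}.png",im); print(n,manip.current_tool_pos(),manip.current_clock(),manip.current_q().round(3))
pickle.dump(out,open("cal.pkl","wb"))
a,b=[cv2.imread(f"pics/{n}.png") for n in ("w1","w2")]
cv2.imwrite("pics/pair.png",np.vstack([a[0:300,:],b[0:300,:]]))
E
```

```text
w1 [ 0.45967067 -0.25078258  0.29973969] 1.9417 [ 0.971  0.221 -0.606  1.773  0.135  1.19  -1.246]
w2 [ 0.46008837 -0.06157527  0.29980458] 2.975 [ 0.779  0.106 -0.747  1.898  0.078  1.167 -1.57 ]
```

View pics/pair.png

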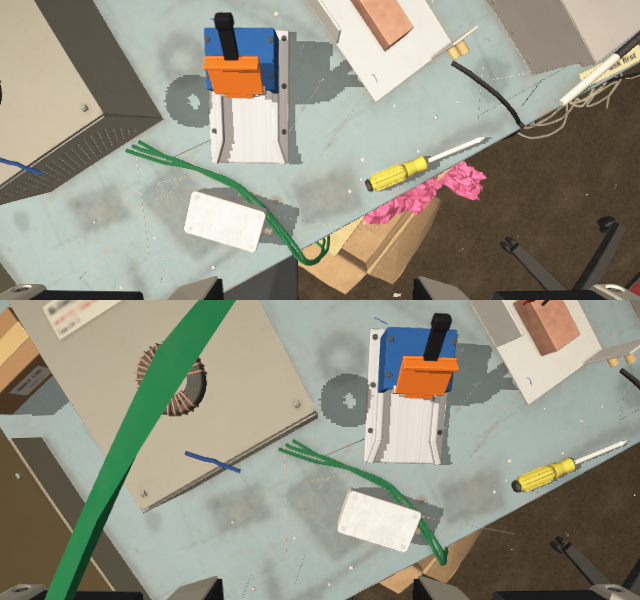

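The two wrist views show the box at about (225,220) in w1 and (380,520−300=220) in w2. The nest is upright in both, with its lid folded back, and a hanging green cable lies to the left in w2. I'll zoom in to find the connector and corners.

```bash
python3 - <<'E'
import cv2, numpy as np
a=cv2.imread("pics/w1.png"); b=cv2.imread("pics/w2.png")
z=lambda i,x,y,w,h:cv2.resize(i[y:y+h,x:x+w],(400,300),interpolation=cv2.INTER_CUBIC)
c=np.vstack([np.hstack([z(a,172,175,120,90),z(b,325,175,120,90)]),np.hstack([z(a,155,5,224,168),z(b,325,5,224,168)])])
cv2.imwrite("pics/crop2.png",c)
E
```

```text
(no output)
```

View pics/crop2.png

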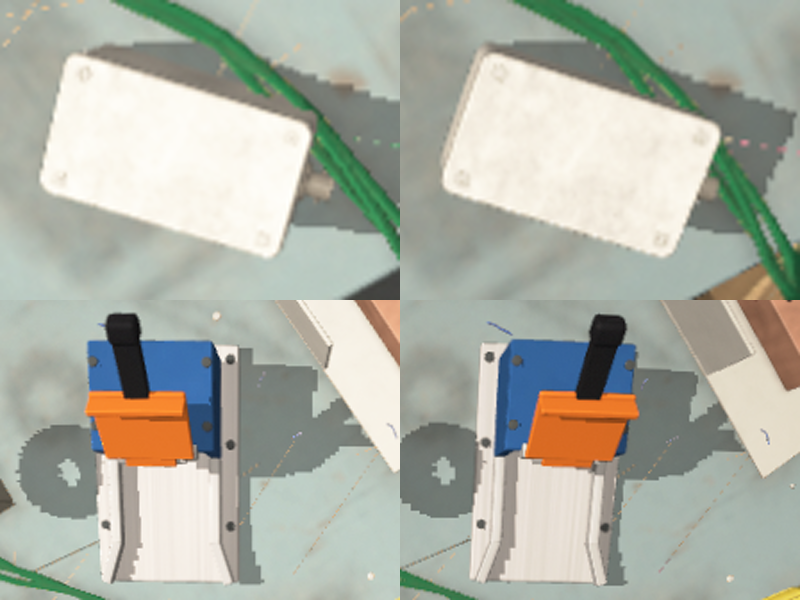

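The connector is on the right (world −y) end of the box, at (318,187) in the top-left panel, so the plain end faces the fan unit. I'll take closer views of the nest for accuracy, measure the box by mask, and check IK for both gripper rolls.

```bash
python3 - <<'E'
from h import *
import pickle
out=pickle.load(open("cal.pkl","rb"))
for n,y in (("w3",-.12),("w4",-.22)):
    manip.move_pose([.49,y,.17],down(0)); manip.sleep(.2)
    c=viewer.get_calibration("wrist"); im=viewer.get_image("wrist")[:,:,::-1]; out[n]=c
    cv2.imwrite(f"pics/{n}.png",im)
pickle.dump(out,open("cal.pkl","wb")); print(manip.current_clock())
# box top: bright mask nearest expected
top=None; cs=[];rc=[]
for n in ("w1","w2"):
    im=cv2.imread(f"pics/{n}.png"); m=(im.min(2)>185).astype(np.uint8)
    m=cv2.morphologyEx(m,cv2.MORPH_OPEN,np.ones((3,3))); q=proj(out[n],[.429,-.138,.036])[0]
    k,l=cv2.connectedComponents(m); l=(l==l[int(q[1]),int(q[0])]).astype(np.uint8)
    k=cv2.findContours(l,cv2.RETR_EXTERNAL,cv2.CHAIN_APPROX_NONE)[0]; k=max(k,key=cv2.contourArea)
    r=cv2.minAreaRect(k); p=cv2.boxPoints(r); cs.append(out[n]);rc.append(p); print(n,q,r,p.tolist())
    B=onplane(out[n],p,.036); print(B[:,:2].round(4).tolist(),np.linalg.norm(B-np.roll(B,1,0),axis=1).round(4),B.mean(0).round(4))
for i in range(4): print(tri(cs,[rc[0][i],rc[1][i]]))
for i,(n) in enumerate(("w3","w4")):
    print(n,proj(out[n],[[.5,-.17,.008],[.65,-.17,.008],[.52,-.06,.13]]).round(0).tolist())
a,b=[cv2.imread(f"pics/{n}.png") for n in ("w3","w4")]
cv2.imwrite("pics/pair2.png",np.hstack([cv2.resize(a[:240,140:460],(400,300)),cv2.resize(b[:240,140:460],(400,300))]))
E
```

```text
4.6
w1 [225.31042124 222.13408558] ((227.1307830810547, 227.3538360595703), (96.2509536743164, 77.5217056274414), 60.2551155090332) [[169.6000213623047, 204.79998779296875], [236.90771484375, 166.33843994140625], [284.66156005859375, 249.90768432617188], [217.35385131835938, 288.3692321777344]]
[[0.4508, -0.0714], [0.4961, -0.1564], [0.3934, -0.2095], [0.3408, -0.1209]] [0.1206 0.0963 0.1156 0.103 ] [ 0.4203 -0.1395  0.036 ]
w2 [380.81204445 222.40291049] ((378.6523742675781, 221.6007537841797), (75.48359680175781, 43.31272506713867), 17.52556800842285) [[336.1410217285156, 230.88665771484375], [349.1838684082031, 189.58438110351562], [421.1637268066406, 212.31484985351562], [408.1208801269531, 253.61712646484375]]
[[0.4184, -0.0838], [0.4691, -0.0986], [0.4416, -0.1864], [0.3887, -0.1742]] [0.0951 0.0528 0.092  0.0542] [ 0.4294 -0.1358  0.036 ]
(array([ 0.44407919, -0.08393573,  0.07438845]), [np.float64(0.014463638937317166), np.float64(0.014463638937317218)])
(array([ 0.46190333, -0.11603624, -0.12365036]), [np.float64(0.018943622122694008), np.float64(0.01894362212269397)])
(array([ 0.41187772, -0.20141821,  0.01494791]), [np.float64(0.025236123238220682), np.float64(0.025236123238220724)])
(array([ 0.40729696, -0.15161676,  0.13897763]), [np.float64(0.017090557300907236), np.float64(0.01709055730090743)])
w3 [[373.0, 208.0], [380.0, 29.0], [214.0, 218.0]]
w4 [[265.0, 207.0], [259.0, 26.0], [50.0, 217.0]]
```

View pics/pair2.png

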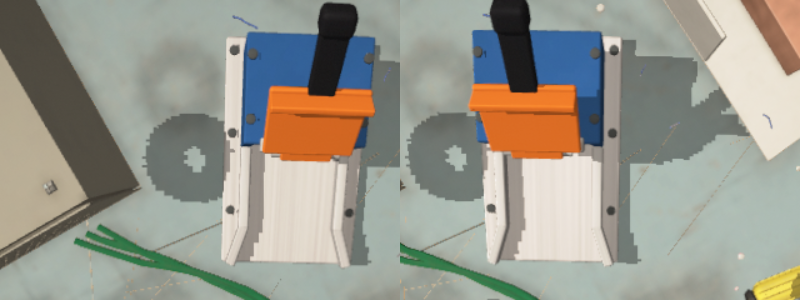

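This view has both nest flanges with front screws at (230,210)/(348,213) in w3 and (491,208)/(610,210) in w4. It also shows the blue roof, the orange lid folded back, and the black tab block at (338,20) in w3 and (510,15) in w4. I'll triangulate these points and redo the box mask in w1.

```bash
python3 - <<'E'
from h import *
import pickle
C=pickle.load(open("cal.pkl","rb")); I={n:cv2.imread(f"pics/{n}.png") for n in C}
def blob(n,p,hi=105):
    m=(I[n].max(2)<hi).astype(np.uint8); k,l,s,c=cv2.connectedComponentsWithStats(m)
    d=[np.hypot(*(c[i]-p)) if 3<=s[i,4]<80 else 1e9 for i in range(k)]; i=int(np.argmin(d)); return c[i],d[i],s[i,4]
g=lambda x,y,o=0:((x-o)/1.25+140,y/1.25)
S={"Lf":(g(230,210),g(491,208,400)),"Rf":(g(348,213),g(610,210,400)),"roofLr":(g(253,54),g(479,52,400)),"roofRr":(g(369,58),g(595,54,400)),"roofLf":(g(251,119),None),"Rm":(None,g(612,133,400)),"Lm":(g(232,133),None),"Lr":(g(235,49),None),"Rr":(None,g(614,49,400))}
for k,(a,b) in S.items():
    A=blob("w3",a) if a else None; B=blob("w4",b) if b else None
    if a and b: print(k,A,B,tri([C["w3"],C["w4"]],[A[0],B[0]]))
    else:
        n,v=("w3",A) if a else ("w4",B); print(k,v,onplane(C[n],[v[0]],.0555 if "roof" in k else .01))
# box
cs=[];rc=[]
for n in ("w1","w2"):
    h=cv2.cvtColor(I[n],cv2.COLOR_BGR2HSV); m=((h[...,2]>190)&(h[...,1]<40)).astype(np.uint8)
    m=cv2.morphologyEx(m,cv2.MORPH_OPEN,np.ones((5,5))); q=proj(C[n],[.429,-.138,.036])[0]
    k,l=cv2.connectedComponents(m); l=(l==l[int(q[1]),int(q[0])]).astype(np.uint8)
    k=max(cv2.findContours(l,cv2.RETR_EXTERNAL,cv2.CHAIN_APPROX_NONE)[0],key=cv2.contourArea)
    r=cv2.minAreaRect(k); p=cv2.boxPoints(r); p=p[np.argsort(p[:,0])]; cs.append(C[n]);rc.append(p)
    B=onplane(C[n],p,.036); print(n,r,B[:,:2].round(4).tolist(),B.mean(0))
for i in range(4): print(tri(cs,[rc[0][i],rc[1][i]]))
print("centre",tri(cs,[rc[0].mean(0),rc[1].mean(0)]))
# fan corner, tab
print("fan",tri([C["w3"],C["w4"]],[g(138,185),(50,217)]) , tri([C["w1"],C["w2"]],[(161,118),(317,113)]))
for n in("w3","w4"):
    m=(I[n].max(2)<70).astype(np.uint8); m[120:]=0; k,l,s,c=cv2.connectedComponentsWithStats(m)
    print(n,[(s[i].tolist(),c[i].round(1).tolist()) for i in range(1,k) if s[i,4]>150])
E
```

```text
Lf (array([323.96428571, 167.60714286]), np.float64(0.39447717918525455), np.int32(28)) (array([212.5, 166. ]), np.float64(0.5000000000000113), np.int32(28)) (array([ 0.53702523, -0.12500013,  0.00945211]), [np.float64(8.84942085008498e-05), np.float64(8.849420850069644e-05)])
Rf (array([418.925, 170.05 ]), np.float64(0.6309714732062234), np.int32(40)) (array([308.36842105, 168.07894737]), np.float64(0.37678476482304185), np.int32(38)) (array([ 0.53523491, -0.20968399,  0.00888667]), [np.float64(1.1571774069175758e-05), np.float64(1.1571774069185797e-05)])
roofLr (array([341.83333333,  42.88888889]), np.float64(0.6464528092350599), np.int32(54)) (array([202.03846154,  41.07692308]), np.float64(1.2738842432060729), np.int32(52)) (array([ 0.62883975, -0.13625346,  0.05367133]), [np.float64(3.374767189062244e-05), np.float64(3.374767189063468e-05)])
roofRr (array([437.8,  60.6]), np.float64(14.436065946094878), np.int32(5)) (array([310.925,  40.2  ]), np.float64(15.223522095756959), np.int32(40)) (array([ 0.62697226, -0.21185604,  0.03598815]), [np.float64(0.005663762319943936), np.floa
[... 1474 characters left out ...]
79673]), [np.float64(0.03561921090006189), np.float64(0.03561921090006182)])
centre (array([ 0.46641705, -0.1097987 ,  0.17995525]), [np.float64(0.00046602493489233385), np.float64(0.00046602493489224884)])
fan (array([ 0.54711222, -0.09700092,  0.18240363]), [np.float64(0.01530544658768058), np.float64(0.015305446587680408)]) (array([ 0.55454201, -0.0607889 ,  0.00884344]), [np.float64(0.0022089444195818337), np.float64(0.00220894441958177)])
w3 [([386, 2, 40, 75, 1899], [404.9, 37.1]), ([14, 91, 21, 10, 155], [24.1, 95.8]), ([18, 103, 21, 17, 297], [28.6, 111.2])]
w4 [([212, 0, 38, 74, 1914], [232.0, 34.3]), ([292, 38, 11, 79, 201], [299.6, 81.7]), ([555, 78, 54, 42, 457], [581.9, 100.0])]
```

```bash
python3 - <<'E'
from h import *
import pickle
C=pickle.load(open("cal.pkl","rb"))
a=np.array([(66,50),(316,122),(278,260),(38,190)])/3.3333+[172,175]; b=np.array([(86,50),(323,124),(274,260),(40,187)])/3.3333+[325,175]
T=[tri([C["w1"],C["w2"]],[p,q]) for p,q in zip(a,b)]
for X,e in T: print(X.round(4),np.round(e,4))
X=np.array([t[0] for t in T]); print("c",X.mean(0),np.linalg.norm(X-np.roll(X,1,0),axis=1))
con=tri([C["w1"],C["w2"]],[np.array([331,187])/3.3333+[172,175],np.array([318,188])/3.3333+[325,175]]);print("conn tip",con)
tc=viewer.get_calibration("top"); print("fan top",onplane(tc,[(258,262)],.13),onplane(C["w3"],[(138/1.25+140,185/1.25)],.0), onplane(C["w3"],[(90/1.25+140,203/1.25)],.13))
print("mouth",onplane(C["w3"],[(317.6,209.6)],.008),onplane(C["w4"],[(308.8,212)],.008))
# tab block: top end of black in w3,w4 (panels): block centres
g=lambda x,y,o=0:((x-o)/1.25+140,y/1.25)
print("tab",tri([C["w3"],C["w4"]],[g(338,21),g(510,17,400)]))
print("tab12",tri([C["w1"],C["w2"]],[np.array([123,28])/1.786+[155,5],np.array([208,29])/1.786+[325,5]]))
# IK
phb=np.arctan2(*( (X[1]+X[2]-X[0]-X[3])[[1,0]])); print("phi_box",phb)
phn=-.0205; O=np.array([.559,-.1678,0])
for l in (0,.17,.3):
  for k in (0,1):
    Rn=R.from_euler('y',-l)*R.from_euler('x',np.pi)*R.from_euler('z',np.pi*k)
    f=lambda p,ph:manip.solve_ik(p,(R.from_euler('z',ph)*Rn).as_quat())
    c=X.mean(0)
    for p,ph in (([c[0],c[1]+.03,.014],phb),([c[0],c[1]+.03,.11],phb),([.44,-.165,.11],phn),([.51,-.167,.022],phn),([.553,-.168,.022],phn)):
        s=f(p,ph); print(l,k,None if s is None else np.round(s,2))
E
```

```text
[ 0.4686 -0.1006  0.0362] [0. 0.]
[ 0.4409 -0.1886  0.0316] [0.0002 0.0002]
[ 0.3896 -0.1729  0.0364] [0.0001 0.0001]
[ 0.4173 -0.0849  0.0361] [0.0007 0.0007]
c [ 0.42909676 -0.13674032  0.03507262] [0.05360157 0.09241835 0.05385812 0.09227975]
conn tip (array([ 0.4134008 , -0.19175219,  0.0212168 ]), [np.float64(3.0048043248685558e-05), np.float64(3.004804324861728e-05)])
fan top [[ 0.5431974  -0.06717148  0.13      ]] [[ 0.55349303 -0.05890538  0.        ]] [[ 0.5516538  -0.06101262  0.13      ]]
mouth [[ 0.49869895 -0.11945894  0.008     ]] [[ 0.49542881 -0.20993037  0.008     ]]
tab (array([ 0.62896448, -0.16953535,  0.11509222]), [np.float64(0.00015745571930877127), np.float64(0.00015745571930861606)])
tab12 (array([ 0.629755  , -0.16943521,  0.11465676]), [np.float64(0.00017871051818152035), np.float64(0.00017871051818144158)])
phi_box -1.8763999551155865
0 0 [-0.55  0.68  0.9   2.23 -0.91  0.67 -2.43]
0 0 [-0.84  0.73  1.36  2.19 -0.89  0.99 -2.4 ]
0 0 [ 0.84  0.38 -0.63  2.08  0.32  0.77 -1.58]
0 0 [ 0.68  0.63 -0.52  1.96  0.49  0.68 -1.74]
0 0 [ 0.65  0.68 -0.53  1.86  0.5
[... 564 characters left out ...]
7 1 [ 0.77  0.42 -0.85  2.13  0.63  0.89 -0.79]
0.17 1 [ 1.4   0.59 -1.28  2.21  0.83  0.74  1.14]
0.17 1 [ 1.13  0.81 -1.06  2.09  1.12  0.72  0.92]
0.17 1 [ 1.08  0.87 -1.06  2.    1.12  0.78  0.94]
0.3 0 [-1.    1.2   1.35  2.19 -1.13  0.98 -2.46]
0.3 0 [ 0.95  0.76 -1.3   2.1   1.02  1.29  1.95]
0.3 0 [ 1.03  0.26 -0.71  2.31  0.21  0.35 -1.41]
0.3 0 [ 0.89  0.58 -0.66  2.2   0.97  0.29 -2.15]
0.3 0 [ 0.63  0.56 -0.4   2.12  0.51  0.24 -1.75]
0.3 1 [ 0.5   0.63 -0.66  2.14  0.92  0.86 -1.14]
0.3 1 [ 0.64  0.46 -0.82  2.11  0.73  1.   -0.95]
0.3 1 [ 1.48  0.5  -1.27  2.3   0.87  0.52  1.14]
0.3 1 [ 1.12  0.72 -0.96  2.2   1.27  0.49  0.78]
0.3 1 [ 1.08  0.78 -0.97  2.1   1.24  0.55  0.81]
```

Everything measured agrees with the given sizes:
- **Box:** top is 92×54 mm at z = 0.035, with the connector towards −108°.
- **Nest:** yaw is −0.02, with the roof at z = 0.0537.
- **Lid:** the tab is 81 mm from the hinge, which puts the lid at about 2.34 rad.

Next I'll pick up the box and lift it.

```bash
cat >> h.py <<'E'
PHB=-1.8764; PHN=-.0205; L=.17
BC=np.array([.4291,-.1367]); NO=np.array([.558,-.1678])
def ori(ph,l=L): return (R.from_euler('z',ph)*R.from_euler('y',-l)*R.from_euler('x',np.pi)*R.from_euler('z',np.pi)).as_quat()
def npt(x,y,z): c,s=np.cos(PHN),np.sin(PHN); return [NO[0]+c*x-s*y,NO[1]+s*x+c*y,z]
def rep(t=""): print(t,"t",round(manip.current_clock(),2),"p",np.round(manip.current_tool_pos(),4),"F",np.round(manip.current_force(),1),"gap",round(manip.current_finger_gap(),4))
E
python3 - <<'E'
from h import *
g=BC-.0305*np.array([np.cos(PHB),np.sin(PHB)]); print(g)
manip.move_pose([.46,-.17,.22],down(0)) if False else None
manip.move_pose([*g,.12],ori(PHB)); rep("above")
manip.servo_line([*g,.014],vel=.12); rep("down")
effector.close(30); manip.sleep(.2); rep("grip")
manip.servo_line([*g,.10],vel=.12); rep("lift")
cv2.imwrite("pics/w5.png",viewer.get_image("wrist")[:,:,::-1])
E
```

```text
[ 0.4382765 -0.1076132]
above t 5.29 p [ 0.4389 -0.1077  0.1203] F [ 0.5  0.1 -0.3] gap 0.0916
down t 6.33 p [ 0.4388 -0.1078  0.0144] F [ 0.1 -0.2  0.2] gap 0.0917
grip t 7.21 p [ 0.4384 -0.1077  0.0141] F [-0.7  0.2  2.2] gap 0.0539
lift t 8.07 p [ 0.4377 -0.1078  0.0995] F [-0.9  0.4 -1.1] gap 0.054
```

```bash
python3 - <<'E'
from h import *
x0=-.085-.036
manip.move_pose(npt(x0,0,.10),ori(PHN)); rep("over")
manip.servo_line(npt(x0,0,.035),vel=.12); manip.sleep(.2); rep("low")
cv2.imwrite("pics/t6.png",viewer.get_image("top")[:,:,::-1]); cv2.imwrite("pics/s6.png",viewer.get_image("side")[:,:,::-1])
a=cv2.imread("pics/t6.png")[190:370,235:415]; b=cv2.imread("pics/s6.png")[200:320,270:430]
cv2.imwrite("pics/c6.png",np.hstack([cv2.resize(a,(400,400)),cv2.resize(b,(400,400))]))
E
```

```text
over t 9.82 p [ 0.437  -0.1651  0.0999] F [-0.5 -0.7 -1.5] gap 0.054
low t 10.71 p [ 0.4376 -0.1656  0.0357] F [ 0.4 -1.  -1.6] gap 0.0541
```

View pics/c6.png

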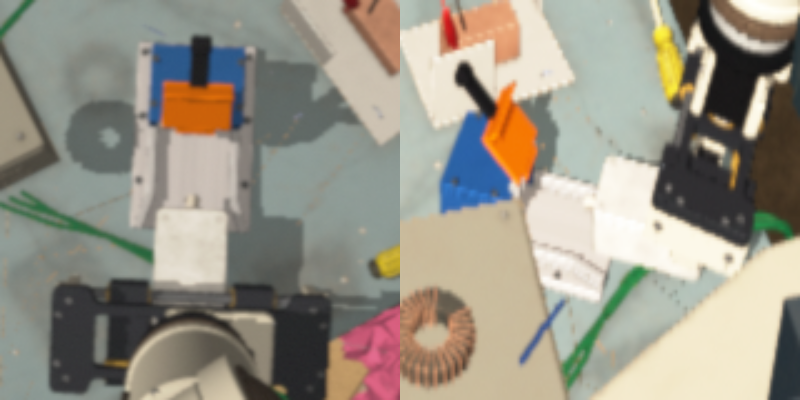

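The top panel shows the box held straight, centred at column ~191 over the plate (135 to 250) with the connector leading. Next I'll lower it and slide it in, watching the force.

```bash
python3 - <<'E'
from h import *
z=.0232; manip.servo_line(npt(-.121,0,z),vel=.06); rep("down")
for x in (-.10,-.085,-.07,-.06,-.05,-.04,-.03,-.02,-.012):
    manip.servo_line(npt(x,0,z),vel=.05); F=manip.current_force(); rep(x)
    if np.linalg.norm(F[:2])>18: break
E
```

```text
down t 11.16 p [ 0.4368 -0.1651  0.023 ] F [ 0.3  0.4 -2.9] gap 0.054
-0.1 t 11.72 p [ 0.4581 -0.1655  0.0231] F [-0.2  0.4 -1.2] gap 0.0541
-0.085 t 12.18 p [ 0.4733 -0.1659  0.0232] F [ 0.4  0.1 -2.3] gap 0.054
-0.07 t 12.62 p [ 0.4883 -0.1662  0.0232] F [-0.6  0.2 -1.4] gap 0.0543
-0.06 t 12.97 p [ 0.4985 -0.1665  0.0233] F [ 0.7 -0.6 -1.8] gap 0.0541
-0.05 t 13.32 p [ 0.5085 -0.1666  0.0233] F [ 0.2  0.5 -1.2] gap 0.0539
-0.04 t 13.68 p [ 0.5185 -0.1669  0.0233] F [ 0.2 -0.9 -1.2] gap 0.0539
-0.03 t 14.03 p [ 0.5285 -0.1671  0.0233] F [-0.1 -0.2 -1.9] gap 0.054
-0.02 t 14.38 p [ 0.5385 -0.1672  0.0233] F [-0.5  0.5 -1.7] gap 0.0538
-0.012 t 14.68 p [ 0.5465 -0.1675  0.0233] F [ 0.3 -0.4 -2.4] gap 0.0537
```

```bash
python3 - <<'E'
from h import *
z=.0232
for x in np.arange(-.010,.008,.0015):
    manip.servo_line(npt(x,0,z),vel=.03); manip.sleep(.1); F=manip.current_force()
    if abs(F[0])>3: rep(round(x,4))
    if F[0]<-15: break
rep(x)
E
```

```text
-0.0025 t 16.78 p [ 0.5546 -0.1678  0.0228] F [-3.9  1.1 -0.1] gap 0.0537
-0.001 t 17.13 p [ 0.5546 -0.1678  0.0223] F [-8.3 -0.4  1.5] gap 0.0541
0.0005 t 17.48 p [ 0.5546 -0.1678  0.0221] F [-14.5  -0.3   7.5] gap 0.0541
0.002 t 17.83 p [ 0.5547 -0.1678  0.0221] F [-19.4   0.3  13.7] gap 0.0543
0.0019999999999999966 t 17.83 p [ 0.5547 -0.1678  0.0221] F [-19.4   0.3  13.7] gap 0.0543
```

The stop contact at TCP x = 0.5547 puts the nest origin at 0.559, as measured, so the box is home. I'll relax, release and retreat, then check visually.

```bash
sed -i 's/NO=np.array(\[.558/NO=np.array([.559/' h.py; cat >> h.py <<'E'
H=np.array([.017,.0535]); V0=np.array([-.0815,-.0045])
def tab(th): c,s=np.cos(th),np.sin(th); return H+[c*V0[0]+s*V0[1], -s*V0[0]+c*V0[1]]
def tcp_tab(th,d=.013,l=L): t=tab(th); return npt(t[0]+d*np.sin(l),0,t[1]-d*np.cos(l))
E
python3 - <<'E'
from h import *
manip.servo_line(npt(-.0046,0,.0229),vel=.03); manip.sleep(.1); rep("relax")
effector.open_jaws(); rep("open")
manip.servo_line(npt(-.02,0,.12),vel=.15); manip.servo_line(npt(-.09,0,.20),vel=.2); rep("back")
im=viewer.get_image("top")[:,:,::-1]; cv2.imwrite("pics/t7.png",im)
cv2.imwrite("pics/s7.png",viewer.get_image("side")[:,:,::-1])
print(tab(2.34),tab(0))
for l in (.17,.35):
  for th in (2.34,1.57,.8,0): s=manip.solve_ik(tcp_tab(th,l=l),ori(PHN,l)); print(l,th,None if s is None else np.round(s,2))
a=im[190:370,235:415]; b=cv2.imread("pics/s7.png")[200:320,270:430]
cv2.imwrite("pics/c7.png",np.hstack([cv2.resize(a,(400,400)),cv2.resize(b,(400,400))]))
E
```

```text
relax t 18.27 p [ 0.5546 -0.1677  0.023 ] F [-3.2  0.1 -1.1] gap 0.0541
open t 19.06 p [ 0.5544 -0.1677  0.0229] F [-0.5  0.4 -0.4] gap 0.0923
back t 20.55 p [ 0.4689 -0.1665  0.1994] F [-0.5 -0.1 -0.1] gap 0.0919
[0.07045532 0.11518492] [-0.0645  0.049 ]
0.17 2.34 [ 0.92  0.74 -0.95  1.78  0.78  0.84  1.19]
0.17 1.57 [ 1.08  0.68 -1.09  1.91  0.8   0.85  1.17]
0.17 0.8 [ 1.16  0.66 -1.11  2.05  0.85  0.76  1.12]
0.17 0 [ 1.09  0.69 -0.97  2.12  0.97  0.63  1.02]
0.35 2.34 [ 1.02  0.69 -0.99  1.94  0.95  0.6   1.05]
0.35 1.57 [ 1.18  0.63 -1.11  2.06  0.94  0.6   1.05]
0.35 0.8 [ 1.24  0.58 -1.1   2.19  1.    0.5   1.  ]
0.35 0 [ 1.06  0.59 -0.83  2.26  1.22  0.32  0.79]
```

View pics/c7.png

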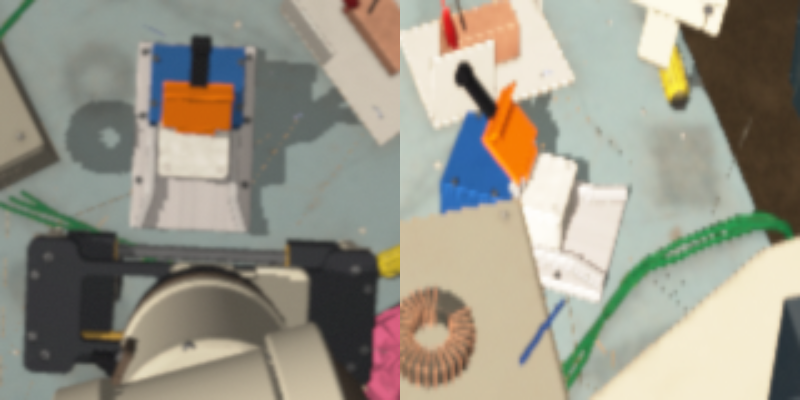

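The box lies straight in the channel under the bridge, with its plain end at crop row ~177 and the lid still open. Next I'll grip the tab and swing the lid.

```bash
python3 - <<'E'
from h import *
print("plain edge px expected",proj(viewer.get_calibration("top"),[npt(-.0205,0,.044)]),"seen",(235+192*.45,190+177*.45))
o=ori(PHN); t=tab(2.34)
manip.move_pose(npt(t[0]-.005,0,.19),o); rep("above")
manip.servo_line(tcp_tab(2.34),vel=.1); rep("at tab")
effector.close(8); manip.sleep(.1); rep("grip")
if abs(manip.current_finger_gap()-.016)<.003:
    for th in np.arange(2.1,.19,-.24):
        manip.servo_line(tcp_tab(th),vel=.1); rep(round(th,2))
        if np.linalg.norm(manip.current_force())>25: break
E
```

```text
plain edge px expected [[321.17731721 269.45039677]] seen (321.4, 269.65)
above t 21.32 p [ 0.6243 -0.1676  0.1887] F [-0.4 -0.6 -0.2] gap 0.0919
at tab t 22.35 p [ 0.6322 -0.1691  0.103 ] F [-0.3 -0.3  1.5] gap 0.0917
grip t 23.61 p [ 0.6316 -0.1696  0.1024] F [ 0.  -0.8 -0.1] gap 0.0157
2.1 t 23.95 p [ 0.6151 -0.1693  0.1137] F [-1.2 -1.1  0.5] gap 0.0161
1.86 t 24.29 p [ 0.5972 -0.1688  0.1204] F [-0.8 -1.3  3. ] gap 0.0157
1.62 t 24.63 p [ 0.5777 -0.1684  0.1226] F [-0.8 -2.   5.1] gap 0.0158
1.38 t 24.98 p [ 0.5572 -0.168   0.1195] F [-1.9 -2.8  5. ] gap 0.0159
1.14 t 25.32 p [ 0.5387 -0.1676  0.1122] F [-3.9 -2.6  3.3] gap 0.0157
0.9 t 25.66 p [ 0.5238 -0.1672  0.1013] F [ 0.5 -2.4 -1.8] gap 0.0157
0.66 t 26.0 p [ 0.5114 -0.1669  0.087 ] F [ 2.8 -3.5 -4. ] gap 0.0158
0.42 t 26.34 p [ 0.5022 -0.1667  0.0697] F [ 1.1 -4.  -1.9] gap 0.0157
```

```bash
python3 - <<'E'
from h import *
for th in (.25,.12,.05,0,-.02,-.04):
    manip.servo_line(tcp_tab(th),vel=.06); manip.sleep(.1); rep(th)
    if manip.current_force()[2]>15: break
E
```

```text
0.25 t 26.82 p [ 0.4979 -0.1666  0.0564] F [-1.2 -3.1 -1.6] gap 0.0158
0.12 t 27.25 p [ 0.4963 -0.1665  0.0459] F [-1.6 -3.3 -0.4] gap 0.016
0.05 t 27.6 p [ 0.4961 -0.1665  0.0402] F [-3.1 -3.5 -1.2] gap 0.0159
0 t 27.95 p [ 0.4963 -0.1666  0.0362] F [-3.5 -4.8 -1.4] gap 0.0159
-0.02 t 28.3 p [ 0.4964 -0.1666  0.0346] F [-3.2 -4.2  0.6] gap 0.0158
-0.04 t 28.65 p [ 0.4965 -0.1666  0.0329] F [-3.1 -4.  -0.8] gap 0.0157
```

```bash
python3 - <<'E'
from h import *
for th in (-.06,-.08,-.10,-.12):
    manip.servo_line(tcp_tab(th),vel=.06); manip.sleep(.1); rep(th)
    if manip.current_force()[2]>12: break
effector.open_jaws(); p=manip.current_tool_pos(); rep("open")
manip.servo_line([p[0]-.01,p[1],.13],vel=.15); effector.close(8); rep("up")
c=npt(-.0645,0,0)
manip.servo_line([c[0],c[1],.062],vel=.12); rep("over")
for z in np.arange(.059,.044,-.0015):
    manip.servo_line([c[0],c[1],z],vel=.05); manip.sleep(.1); rep(round(z,4))
    if manip.current_force()[2]>14: break
E
```

```text
-0.06 t 29.0 p [ 0.4966 -0.1666  0.0313] F [-4.3 -3.6 -0.3] gap 0.0163
-0.08 t 29.35 p [ 0.497  -0.1666  0.03  ] F [-4.1 -3.9  3.3] gap 0.0159
-0.1 t 29.7 p [ 0.4977 -0.1666  0.0287] F [-4.7 -4.   4.6] gap 0.016
-0.12 t 30.05 p [ 0.4984 -0.1666  0.0273] F [-4.6 -3.1  6.2] gap 0.0163
open t 31.32 p [ 0.4978 -0.1666  0.0265] F [-0.   0.1 -0.9] gap 0.0916
up t 33.59 p [ 0.4878 -0.1666  0.13  ] F [-0.1 -0.1 -0.5] gap 0.0005
over t 34.31 p [ 0.4949 -0.1662  0.0624] F [ 0.3 -0.6  0.2] gap 0.0004
0.059 t 34.66 p [ 0.4947 -0.1667  0.0593] F [-0.2 -0.4 -0.7] gap 0.0005
0.0575 t 35.01 p [ 0.4945 -0.1665  0.0575] F [ 0.3 -0.1  0.4] gap 0.0003
0.056 t 35.36 p [ 0.4948 -0.1665  0.0562] F [ 0.3 -0.8  2.2] gap 0.0004
0.0545 t 35.71 p [ 0.495  -0.1666  0.0553] F [-3.6 -0.5 12.2] gap 0.0005
0.053 t 36.06 p [ 0.4951 -0.1666  0.0546] F [-8.9  0.9 24.4] gap 0.0007
```

Contact was stiff at tip z = 0.055, which is the block's top when shut (49+6 mm). I'll back off and check.

```bash
python3 - <<'E'
from h import *
p=manip.current_tool_pos()
manip.servo_line([p[0],p[1],.12],vel=.12); manip.servo_line([.42,-.167,.20],vel=.2)
manip.move_pose([.44,-.12,.25],down(0)); manip.sleep(.2); rep()
c1=viewer.get_calibration("wrist"); a=viewer.get_image("wrist")[:,:,::-1]
manip.move_pose([.44,-.22,.25],down(0)); manip.sleep(.2)
c2=viewer.get_calibration("wrist"); b=viewer.get_image("wrist")[:,:,::-1]
import pickle; pickle.dump((c1,c2),open("cal8.pkl","wb")); cv2.imwrite("pics/w8.png",a); cv2.imwrite("pics/w9.png",b)
q=[]
for c,im in((c1,a),(c2,b)):
    e=proj(c,[npt(-.0645,0,.055)])[0]; x,y=int(e[0])-67,max(int(e[1])-100,0); q.append((x,y)); 
    q.append(e.round(1).tolist())
print(q)
z=[cv2.resize(im[q[2*i][1]:q[2*i][1]+133,q[2*i][0]:q[2*i][0]+133],(400,400),interpolation=cv2.INTER_CUBIC) for i,im in enumerate((a,b))]
cv2.imwrite("pics/c8.png",np.hstack(z))
E
```

```text
t 40.21 p [ 0.4399 -0.1201  0.25  ] F [ 1.1  1.5 -1.7] gap 0.0003
[(299, 54), [366.2, 154.4], (197, 54), [264.1, 154.5]]
```

View pics/c8.png

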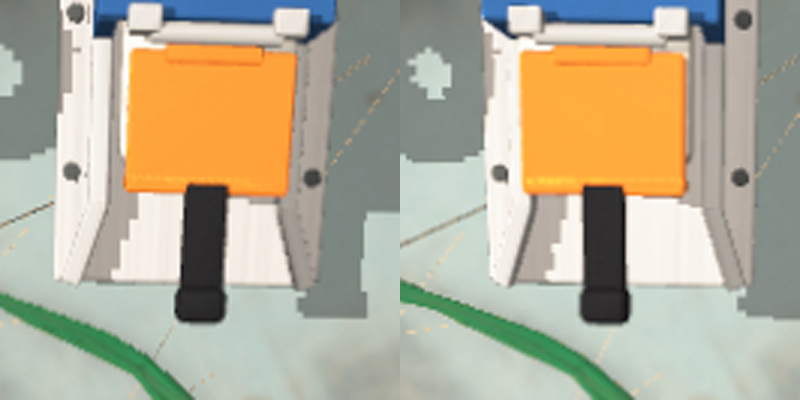

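The lid lies level over the box. The block centre appears at (365.8,154.7) and (265.2,154.7), against (366.2,154.4) and (264.1,154.5) predicted for fully shut. Together with the stiff stop, that means it is shut, so I'll hand in.

```bash
python3 -c "
from bench import manip
print(manip.hand_in(), manip.current_clock())"
```

```text
the job is handed in; nothing more can be done
the job is handed in; nothing more can be done
```

The filter box is fully home against the end stop, the lid is pressed shut behind it, the arm is clear, and the job was handed in at about 41 s of the 64 s; the verdict was not shown.

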